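# Shut and bolt the cell box

### The arm

A 6-joint arm with a two-finger parallel gripper is mounted at the origin on a cart in front of the work surface, level with it; the furniture and walls round the work are solid. World frame = base frame: x ahead of the robot, y to its left, z up, the work surface at z = 0. Lengths are in mm, angles in rad, forces in N, time in s.
With the tool pointing down it reaches from about 350 to 975 mm from the base axis. Payload 7.1 kg.
Tool frame: the origin (TCP) lies on the front face of the gripper's body, between the roots of the fingers; the fingertips stand 80 mm ahead of it and the grasp point (between the pads) lies 61 mm ahead of it; z points along the fingers, y is the line along which they close (so a half turn about z gives the same grasp; the last joint's range is limited). The gripper opens to 88 mm and grips with 3 to 60 N. Pads are 20 mm wide; open, the fingers measure 115 mm over their backs; the gripper's body (75 mm by 178 mm) begins 61 mm behind the grasp point.
Start: joints at [1.178, 0.423, 1.63, -0, 1.089, -0.019], TCP at [228.19, 581.837, 302.675] pointing down, gripper open.
Joint ranges: [-3, 3], [-0.9, 2.11], [0.09, 2.58], [-1.31, 4.45], [0.11, 2.69], [-2.54, 2.54]. Speed limits (rad/s): [2.39, 2.39, 3.01, 3.14, 3.14, 3.14].

### API

Orientations are given as a rotation vector (axis times angle).
In Python, from workcell import readout, vision, close_job gives the robot as it stands.
- The arm moves only by the tool servo_tool, never from a script. Its argument "plan" is a list that holds one entry, the list of rows, each a list of 7 numbers: the gripper command: -1 is fully open, 1 is shut, values between are in proportion, then the shift along the world's x, y, z in units of 40 mm (1.0 is 40 mm), then the turn, a rotation vector about the world's x, y, z in units of 5 degrees (1.0 is 5 degrees). A call has 1 to 5 rows; each row shifts and turns the commanded pose from where the row before left it; what a row does not reach is not made up. A row lasts 1/12 s, in which the tool goes at most 41.7 mm and 7.16 degrees, less where a joint would pass 70% of its speed; a pose out of reach is approached as far as the arm can. A call is refused whole if a number of a shift passes 1 or a number of a turn 1, either way. A call with a gripper value outside its range is refused whole. The fingers move at their own pace and stop on an object; the grip force is fixed at half the most. Time passes only in rows, so rows that do not move let the fingers close. It gives the time, the measured TCP pose, the force, the opening and the grip force at its end, in the units of the state.
- readout.get_obs(): the state, without advancing time (a new reading comes with each control period).
- vision.get_image(name): name is "scene" or "top" or "wrist"; returns the picture (480x640x3 uint8, red, green, blue); there is no depth.
- vision.camera_params(name): a dict with "fx", "fy", "cx", "cy" (pixels), "rvec" (rotation vector, rad) and "tvec" (3), from world to camera coordinates, as OpenCV has them; the wrist camera has in their place "hand_eye" (4x4, takes a point from camera to tool coordinates, whose origin is the TCP and whose axes are the flange's). Camera axes: x right, y down, z forward; pixel columns grow to the right and rows downward; lengths in mm; the calibration is good to about 2 mm. A picture is of the moment at which its call begins: read the wrist's pose just before it. camera_params takes no time and is no camera call.
- close_job(): hands the job in; it is judged then, once.
The state is a dict: "t": time; "qpos": joint angles; "qvel": joint speeds; "joint_torque": joint torques, N m; "ee_pos": TCP position; "orientation": TCP orientation; "ft_force": force on the tool from outside, world axes, zero at the start; "moment": the same for the moment, N m; "width": finger opening in mm; "grasp_force": force on a finger pad.
Only numpy, scipy, OpenCV 4.12 (cv2) and the standard library are available. Lean on these libraries where they do the work, as an engineer would, in place of code of your own. Each camera call takes 0.05 s, during which the arm holds its last target. There are 200 camera calls.

### The job

Shut the lid of the grey steel cell box, lay its loose steel bolt in the two open guides on the lid, handle up and tapered nose towards the keeper, and let go of it. Then take the bolt by its handle and push it fully home, so that its nose comes out at the far side of the keeper. Leave the other things on the bench where they lie.

Things in the scene. Friction and masses are not known exactly. Their poses are not given: they have to be found in the camera images.
- cell_box: grey steel box holding battery cells, 170 (its x) x 220 (its y) x 70 mm high, fixed to the bench, lid hinged along its back (+x) top edge. Origin: centre of its underside; z up, front faces -x. Lid shut: its top face is 76 mm above the bench and carries two open guides on the line x = -50 mm; the keeper stands on the box's left (+y) side on the same line
- hinge (a point): middle of the lid's hinge line, which runs along the box's y (box x = +83, z = +70 mm). The lid is 6 mm thick, 223 mm wide, and reaches 173 mm forward (-x) of it, with a 50 mm wide finger lip sticking out 20 mm more at the middle of its front edge
- lid (a joint): opening angle of the box lid about the hinge line, rad: 0 shut, 0.65 to 1 as found. Its stiff hinge stays where it is left; pressing it shut takes 0.1 to 0.35 N m, e.g. 2 to 6 N straight down 60 mm in front of the hinge line
- lid_face (a point): point in the middle of the lid's width on its top (outer) face, 60 mm from the hinge line; moves with the lid. Its axes are the box's when shut. The face is bare from the hinge to 105 mm from it
- guide_rear (a point): guide farther from the keeper: an open-topped steel U channel fixed on the lid, 20 mm long (its y), 19.4 mm wide inside, with flared tops 40 mm over all. This point is the middle of its floor, 4 mm above the lid's top face; walls end 22 mm above this point. Moves with the lid; axes are the box's when shut: y along the channel to the keeper
- guide_front (a point): guide nearer the keeper, like guide_rear, in line with it and 82 mm farther along y (62 mm free between them). This point is the middle of its floor
- keeper (a point): the keeper: a closed steel eye fixed to the box's left side, just beyond the lid's edge, 44 mm wide, 107 mm high over the bench. This point is the centre of its mouth, facing the guides, on the centre line of a bolt lying in them (8 mm above their floor). Axes as the box's: +y is the way the bolt goes in. Opening 20 mm wide, 20.5 mm high, 14 mm through
- bolt: the loose bolt: plain steel bar 200 mm long, 16 mm square, 0.3 to 0.5 kg, lying flat at the start, round handle upright. Origin: on its underside half-way along. +y points along the bar to the tapered nose, z up along the handle; laid in the guides its axes are the box's. Centre of mass about 10 mm from the middle towards the handle. The handle's axis is 9 mm from the rear end
- bolt_mid (a point): point to grip the bar across, on its centre line, 8 mm above its underside, 6 mm from its middle towards the nose. Axes as the bolt's. When the bolt is laid in with the nose 23 mm short of the keeper, this point is between the guides, 33 mm (along y) past the rear guide's centre
- bolt_tip (a point): end of the nose, on the centre line, 100 mm ahead of the bolt's middle; the last 12 mm taper from 16 to 9 mm. To lie in both guides with the handle behind the rear one, it must be 5 to 40 mm short of the keeper's mouth; home, with the handle against the rear guide, it is 23 mm past the mouth, 9 mm out at the far side
- bolt_handle (a point): point on the upright handle's axis, 40 mm above the bolt's underside, 24 mm above the bar's top, 91 mm behind the bolt's middle. The handle is a round post of 16 mm diameter; its top is 16 mm above this point
- multimeter: bystander: yellow and black hand multimeter, 150x78x46 mm; origin: centre of its underside. Leave it alone
- cutters: bystander: side cutters with red grips, 58x140x13 mm; origin: centre of its underside. Leave it alone
- driver: bystander: screwdriver with yellow handle, 26x190x25 mm; origin: centre of its underside. Leave it alone
- tape_0: bystander: roll of tape, 68 mm across, 19 mm high; origin: centre of its underside. Leave it alone
- tray: bystander: clear blister tray, 44x122x23 mm; origin: centre of its underside. Leave it alone
- sleeve_1: bystander: empty aluminium sleeve lying on its side, 100x26x26 mm; origin: centre of its underside. Leave it alone

How it is judged:
By the outcome, as a careful person would: the job done as asked, in the order asked, and still so for the second after the job is handed in, with the robot touching nothing.
It also fails if it takes over 61 s, if anything falls off the work surface, if the arm or the gripper's body presses on something with over 40 N, if the wrist force passes 120 N, or if a joint passes its speed limit or range.

## Working session

There is one attempt and no reset: what is moved stays moved. The work goes in short steps, Python scripts to look and compute and a tool call to move; the robot and the scene stay as the last step left them, time stands still between calls to the robot, and variables do not carry over. Pictures are saved under pics/ and viewed, at most 10 in all, crops included, and the job is handed in when it is done.

Besides the shell and the picture viewer there is one more tool, called after "Emit:" in YAML: its name, and indented under it one key for each argument. servo_tool: Moves the arm, as the interface text tells. Its arguments: {"type":"object","properties":{"plan":{"type":"array"}},"required":["plan"]}

```bash
mkdir -p pics
cat > h.py <<'E'
import numpy as np, cv2
from scipy.spatial.transform import Rotation as R
from workcell import readout, vision
def snap(n,f,crop=None,s=1):
    im=vision.get_image(n)
    cv2.imwrite('pics/raw_'+f,im[...,::-1])
    if crop: x0,y0,x1,y1=crop; im=im[y0:y1,x0:x1]
    if s!=1: im=cv2.resize(im,None,fx=s,fy=s,interpolation=cv2.INTER_CUBIC)
    cv2.imwrite('pics/'+f,im[...,::-1])
def cam(n,o=None):
    p=vision.camera_params(n); K=np.array([[p['fx'],0,p['cx']],[0,p['fy'],p['cy']],[0,0,1]])
    if 'hand_eye' in p:
        o=o or readout.get_obs(); T=np.eye(4);T[:3,:3]=R.from_rotvec(o['orientation']).as_matrix();T[:3,3]=o['ee_pos']
        W=np.linalg.inv(T@np.array(p['hand_eye'])); return K,W[:3,:3],W[:3,3]
    return K,R.from_rotvec(p['rvec']).as_matrix(),np.array(p['tvec'])
def proj(c,P):
    K,Rm,t=c; q=(np.atleast_2d(P)@Rm.T+t)@K.T; return q[:,:2]/q[:,2:]
def onz(c,uv,z):
    K,Rm,t=c; o=-Rm.T@t; d=np.c_[np.atleast_2d(uv),np.ones(len(np.atleast_2d(uv)))]@np.linalg.inv(K).T@Rm
    return o+d*((z-o[2])/d[:,2])[:,None]
E
python3 - <<'E'
from h import *
snap('scene','s0.png');snap('top','t0.png')
for n in('scene','top'):
  K,Rm,t=cam(n);print(n,K[0,0],(-Rm.T@t).round(),Rm[2].round(2))
o=readout.get_obs();print(o)
E
```

```text
scene 508.32827213013275 [  -86. -1147.   780.] [ 0.41  0.8  -0.44]
top 496.69366127304374 [ 279.   64. 1394.] [ 0.2   0.02 -0.98]
{'t': 0.1, 'qpos': array([ 1.17799588e+00,  4.23795656e-01,  1.63058164e+00,  9.56525394e-06,
        1.08860412e+00, -1.89900003e-02]), 'qvel': array([-0.00020954,  0.00011157, -0.00243757,  0.00185547, -0.00072954,
       -0.00012596]), 'joint_torque': array([-4.68903363e-05, -5.45616996e+01, -2.74326807e+01,  6.46069064e-02,
        1.87919964e-02,  4.76929962e-07]), 'ee_pos': array([228.05120676, 581.50018054, 301.97239846]), 'orientation': array([-5.83719749e-01, -3.08658957e+00,  2.13247164e-03]), 'ft_force': array([ 0.54755492, -0.32132478, -0.54157081]), 'moment': array([ 0.01194214, -0.01498601, -0.03202135]), 'grasp_force': 0.0, 'width': 87.61609457069372}
```

View pics/s0.png

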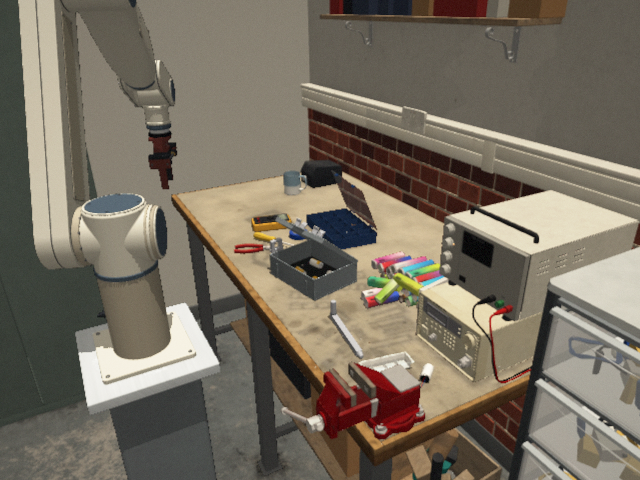

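View pics/t0.png

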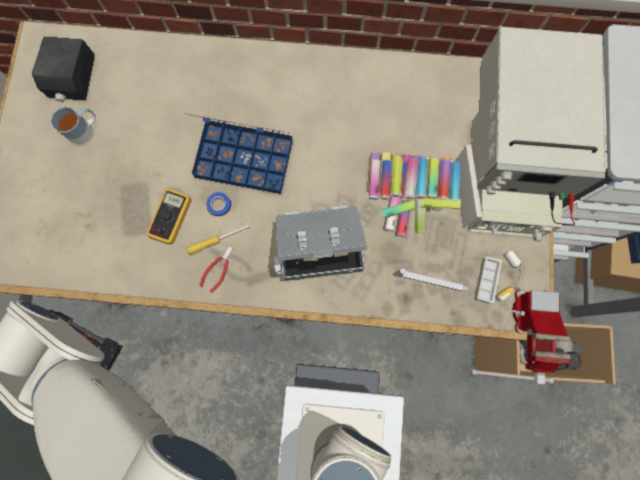

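The top view shows the box around (320,243) with its lid open and the keeper at (278,268). The bolt's handle is at (402,272) and its nose at (466,289), pointing away from the keeper. I'll enlarge both.

Run:
```python
from h import *
im=cv2.imread('pics/raw_t0.png')[195:305,265:475]
cv2.imwrite('pics/t0c.png',cv2.resize(im,None,fx=3.8,fy=3.8,interpolation=cv2.INTER_CUBIC))
c=cam('top')
print(onz(c,[[402,273],[466,289]],12).round(), onz(c,[[284,279],[362,270],[320,243]],70).round())
p=vision.camera_params('wrist');print(p)
```

```text
[[ 481. -135.   12.]
 [ 452. -315.   12.]] [[428. 187.  70.]
 [471. -19.  70.]
 [534. 100.  70.]]
{'fx': 381.6228375841769, 'fy': 381.6228375841769, 'cx': 320.97828108401404, 'cy': 234.2637475714715, 'hand_eye': array([[ 8.48755226e-04, -9.70194040e-01, -2.42327886e-01,
         6.59596073e+01],
       [ 9.99999253e-01,  1.03660481e-03, -6.47689453e-04,
        -5.04952263e-01],
       [ 8.79582700e-04, -2.42327156e-01,  9.70194195e-01,
        -8.32506625e+01],
       [ 0.00000000e+00,  0.00000000e+00,  0.00000000e+00,
         1.00000000e+00]])}
```

View pics/t0c.png

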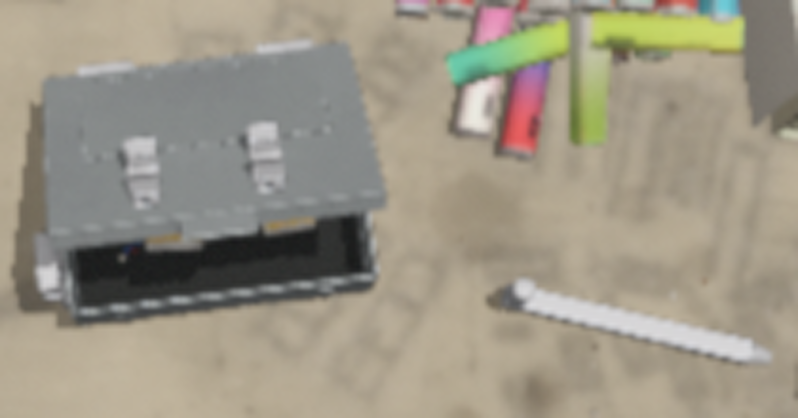

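The enlarged crop confirms that the box is yawed about 12°, with its keeper at crop (48,275). The bolt's handle is at crop (522,290) and its nose at (770,355). I'll move over the box for a close wrist view, turning about -57° on the way.

Emit:
servo_tool:
  plan:
    - [[1,0.5,-0.95,0.5,0,0,-1],[1,0.5,-0.95,0.5,0,0,-1],[1,0.5,-0.95,0.5,0,0,-1],[1,0.6,-1,0.2,0,0,-1],[1,0.6,-1,0,0,0,-1]]

```text
t: 0.52
ee_pos: [324.3, 409.7, 364.3]
orientation: [1.242, 2.884, 0.005]
ft_force: [1.1, 0.2, 1.0]
width: 58.1
grasp_force: 0.0
```

Emit:
servo_tool:
  plan:
    - [[1,0.6,-1,0,0,0,-1],[1,0.6,-1,0,0,0,-1],[1,0.6,-1,0,0,0,-1],[1,0.6,-1,0,0,0,-1],[1,0.6,-1,0,0,0,-1]]

```text
t: 0.93
ee_pos: [431.1, 230.0, 362.4]
orientation: [-1.839, -2.547, 0.0]
ft_force: [1.5, -0.3, 0.0]
width: 24.5
grasp_force: 0.0
```

Emit:
servo_tool:
  plan:
    - [[1,0.6,-1,0,0,0,-1],[1,0.6,-0.5,0,0,0,-0.4],[1,0,0,0,0,0,0],[1,0,0,0,0,0,0]]

```text
t: 1.27
ee_pos: [476.8, 175.0, 362.1]
orientation: [-1.989, -2.431, 0.001]
ft_force: [-0.9, -0.2, 0.0]
width: 0.9
grasp_force: 0.0
```

Run:
```python
from h import *
o=readout.get_obs();print(o['t'],o['ee_pos'],o['orientation'],o['qpos'],o['qvel'].round(3))
snap('wrist','w1.png',None,1.25)
np.save('w1.npy',np.r_[o['ee_pos'],o['orientation']])
```

```text
1.2667 [476.76574932 175.03072248 362.12229843] [-1.98908377e+00 -2.43100499e+00  8.48514831e-04] [3.28335822e-01 1.80038041e-01 1.82577790e+00 1.86445770e-04
 1.13651835e+00 1.28959277e-01] [ 0.047 -0.011  0.019  0.008  0.004  0.003]
```

View pics/w1.png

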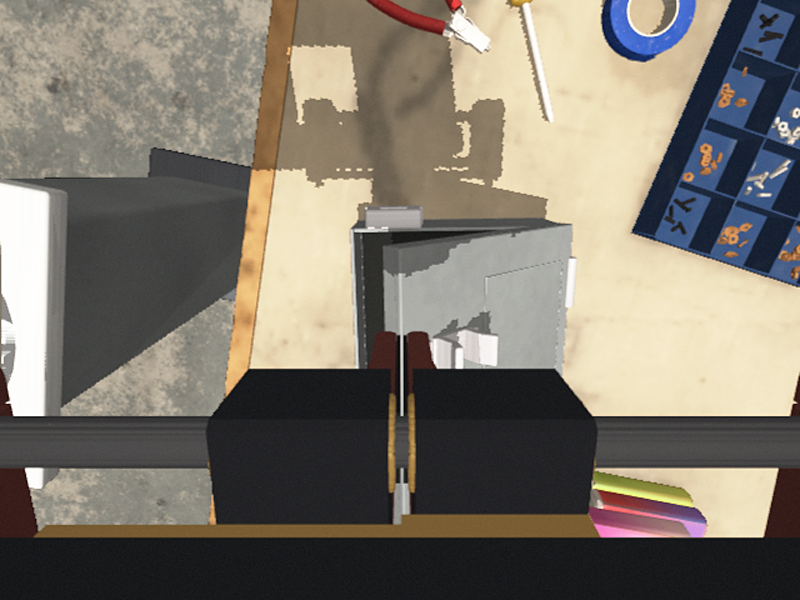

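The wrist view shows the keeper's top face at about display (366–423, 206–228). The box's front left corner is near (355,229) and its back left corner near (573,224). The gripper hides the rest.

Run:
```python
from h import *
im=cv2.imread('pics/raw_w1.png')[150:300,270:470]
cv2.imwrite('pics/w1c.png',cv2.resize(im,None,fx=4,fy=4,interpolation=cv2.INTER_CUBIC))
w=np.load('w1.npy');c=cam('wrist',dict(ee_pos=w[:3],orientation=w[3:]))
print(onz(c,np.array([[366,208],[422,206],[423,226],[366,229]])/1.25,107).round(1))
print(onz(c,np.array([[355,229],[573,224]])/1.25,70).round(1))
```

```text
[[443.5 211.  107. ]
 [481.7 220.2 107. ]
 [485.3 206.7 107. ]
 [446.2 196.6 107. ]]
[[435.8 190.3  70. ]
 [602.4 228.   70. ]]
```

View pics/w1c.png

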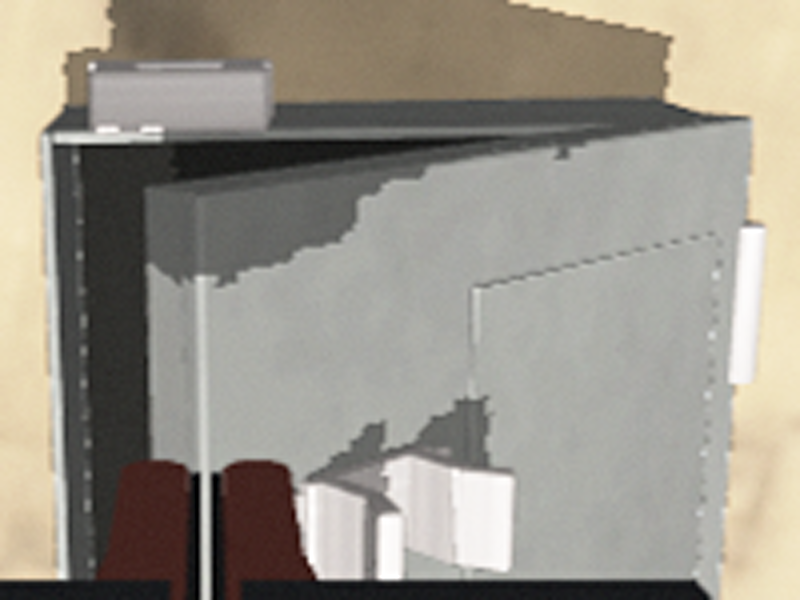

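The crop confirms the front left corner at (45,133) and the keeper at x 88–272, and one guide is visible on the open lid. Next I'll press the lid shut with the closed fingertips between the guides, about 55 mm in front of the hinge.

Emit:
servo_tool:
  plan:
    - [[1,0.8,-0.55,0,0,0,0],[1,0.8,-0.55,-0.3,0,0,0],[1,0.7,-0.45,-0.7,0,0,0],[1,0,0,-0.8,0,0,0],[1,0,0,-0.8,0,0,0]]

```text
t: 1.73
ee_pos: [567.6, 115.6, 258.8]
orientation: [1.985, 2.434, 0.002]
ft_force: [-0.1, -0.1, -0.3]
width: 0.7
grasp_force: 0.0
```

Emit:
servo_tool:
  plan:
    - [[1,0,0,-0.3,0,0,0],[1,0,0,-0.3,0,0,0],[1,0,0,-0.3,0,0,0],[1,0,0,-0.3,0,0,0],[1,0,0,-0.3,0,0,0]]

```text
t: 2.15
ee_pos: [567.7, 115.8, 200.2]
orientation: [1.984, 2.434, 0.003]
ft_force: [0.8, -0.7, 4.0]
width: 0.3
grasp_force: 1.6
```

Emit:
servo_tool:
  plan:
    - [[1,0,0,-0.3,0,0,0],[1,0,0,-0.3,0,0,0],[1,0,0,-0.2,0,0,0],[1,0,0,-0.1,0,0,0],[1,0,0,-0.06,0,0,0]]

```text
t: 2.57
ee_pos: [566.5, 114.9, 160.3]
orientation: [-1.985, -2.433, 0.002]
ft_force: [-1.6, -1.2, 1.9]
width: 0.3
grasp_force: 0.7
```

Emit:
servo_tool:
  plan:
    - [[1,0,0,-0.04,0,0,0],[1,0,0,0,0,0,0]]

```text
t: 2.73
ee_pos: [567.1, 114.9, 159.5]
orientation: [1.986, 2.434, 0.0]
ft_force: [-0.3, 0.4, 0.3]
width: 0.6
grasp_force: 0.0
```

Emit:
servo_tool:
  plan:
    - [[1,0,0,-0.06,0,0,0],[1,0,0,-0.04,0,0,0],[1,0,0,0,0,0,0]]

```text
t: 2.98
ee_pos: [567.3, 115.0, 156.4]
orientation: [1.986, 2.434, 0.001]
ft_force: [-1.8, -0.8, 5.0]
width: 0.5
grasp_force: 2.6
```

Emit:
servo_tool:
  plan:
    - [[1,0,0,-0.04,0,0,0],[1,0,0,-0.03,0,0,0],[1,0,0,0,0,0,0]]

```text
t: 3.23
ee_pos: [567.3, 115.0, 156.1]
orientation: [1.986, 2.434, 0.001]
ft_force: [-10.6, -2.3, 31.3]
width: 0.4
grasp_force: 15.5
```

The lid is shut: the force jumped while the tip was at lid height. I'll back off, open the gripper and look along the guide line.

Emit:
servo_tool:
  plan:
    - [[1,0,0,1,0,0,0],[-1,-0.2,-0.1,1,0,0,0],[-1,-0.5,-0.4,0.9,0,0,0],[-1,-0.5,-0.3,0.9,0,0,0.3],[-1,-0.5,-0.3,0.8,0,0,0]]

```text
t: 3.65
ee_pos: [500.1, 71.9, 335.8]
orientation: [1.951, 2.461, 0.002]
ft_force: [0.6, -0.0, -0.2]
width: 23.6
grasp_force: 0.0
```

Emit:
servo_tool:
  plan:
    - [[-1,0,0,0,0,0,0],[-1,0,0,0,0,0,0],[-1,0,0,0,0,0,0],[-1,0,0,0,0,0,0]]

```text
t: 3.98
ee_pos: [500.7, 72.5, 332.5]
orientation: [-1.953, -2.459, 0.002]
ft_force: [-0.3, 0.6, 0.2]
width: 50.5
grasp_force: 0.0
```

Run:
```python
from h import *
o=readout.get_obs();print(o['t'],o['ee_pos'],o['orientation'],o['qpos'],o['qvel'].round(3),o['width'])
snap('wrist','w2.png',(180,60,440,330),2.2)
np.save('w2.npy',np.r_[o['ee_pos'],o['orientation']])
```

```text
3.9833 [500.70728225  72.48298814 332.51403804] [-1.95295628e+00 -2.45920552e+00  1.86224374e-03] [ 1.20212993e-01  2.11230814e-01  1.86044258e+00  6.56355139e-05
  1.07164355e+00 -1.08298317e-01] [ 0.002  0.014  0.     0.001  0.004 -0.   ] 50.48507234289787
```

View pics/w2.png

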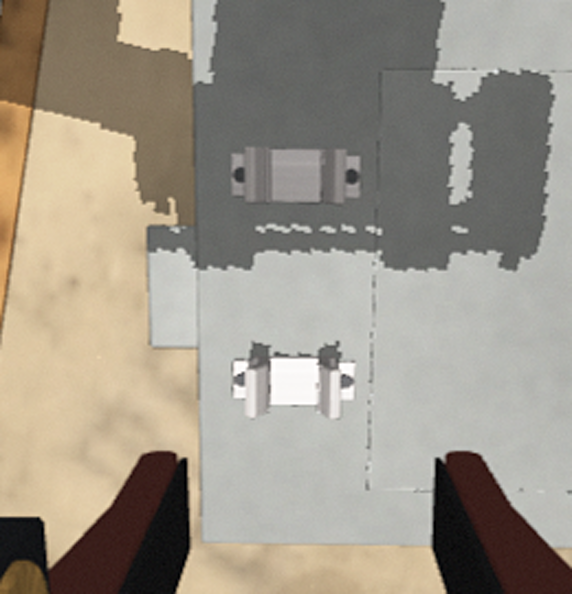

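The lid lies shut. The front guide (floor centre) is at display (296,176), the rear guide at (293.5,381), the lid's right front corner at (203,543), and the lip's left edge runs from (149,227) to (149,347).

Run:
```python
from h import *
w=np.load('w2.npy');c=cam('wrist',dict(ee_pos=w[:3],orientation=w[3:]))
f=lambda a,z:onz(c,np.array(a)/2.2+[180,60],z)
g=f([[296,176],[293.5,381]],80);print(g.round(1))
d=(g[0]-g[1])[:2];L=np.hypot(*d);print(L,np.degrees(np.arctan2(d[1],d[0])))
l=f([[203,543],[149,227],[149,347],[195,0],[572,547]],76);print(l.round(1),np.degrees(np.arctan2(*(l[3]-l[0])[[1,0]])),np.degrees(np.arctan2(*(l[4]-l[0])[[1,0]])))
y=d/L; x=np.array([y[1],-y[0]]); m=g[:,:2].mean(0); C=m+50*x-4*y
print('C',C,'x',x,'corner exp',C-90*x-111.5*y,'lip',C-110*x+25*y)
k=C-50*x+113*y; print(k, proj(c,np.array([[*(k+a*x+b*y),107] for b in(0,14) for a in(-22,22)])).round(1))
cv2.imwrite('pics/w2k.png',cv2.resize(cv2.imread('pics/raw_w2.png')[0:140,200:400],None,fx=4,fy=4,interpolation=cv2.INTER_CUBIC))
```

```text
[[479.7 133.7  80. ]
 [497.1  53.6  80. ]]
82.0113075953377 102.18519191816625
[[474.9 -27.8  76. ]
 [427.  101.1  76. ]
 [435.9  53.1  76. ]
 [428.5 187.5  76. ]
 [632.7   7.3  76. ]] 102.14297958427825 12.530688090899917
C [538.12089124 100.2879262 ] x [0.97747048 0.21107218] corner exp [473.68309586 -27.69652803] lip [425.3223342  101.50674875]
[465.39621138 200.18848145] [[285.4  45.3]
 [344.6  46.3]
 [285.3  24.5]
 [345.2  25.5]]
```

View pics/w2k.png

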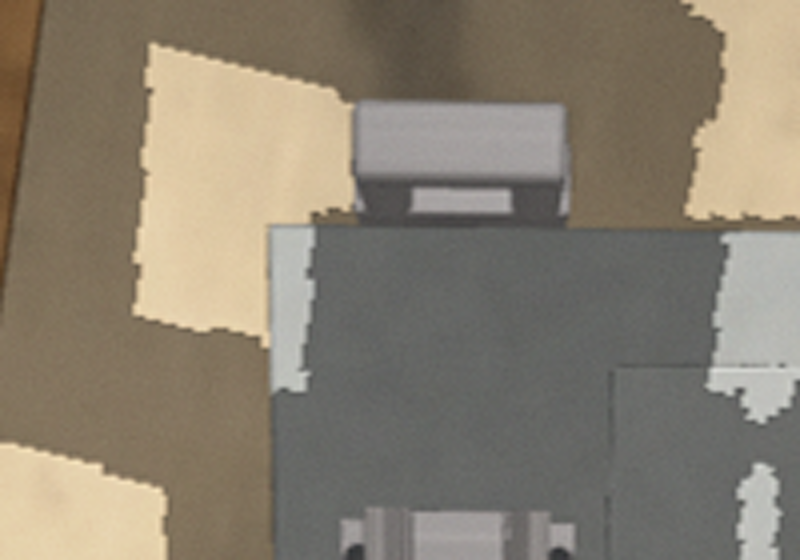

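The keeper's top face spans crop (355–565, 103–180), and its mouth is centred at crop x 462. Both match the prediction, so the box pose is settled: yaw 12.2°, rear guide at (497.1,53.6), keeper at (465.4,200.2). Next is the bolt.

Emit:
servo_tool:
  plan:
    - [[-1,-0.1,-0.95,0,0,0,-0.55],[-1,-0.1,-0.95,0,0,0,-0.55],[-1,-0.1,-0.95,0,0,0,-0.55],[-1,-0.1,-0.95,0,0,0,-0.55],[-1,-0.1,-0.95,0,0,0,-0.55]]

```text
t: 4.45
ee_pos: [480.5, -119.0, 332.3]
orientation: [-2.234, -2.205, 0.002]
ft_force: [0.7, 0.1, -0.7]
width: 86.4
grasp_force: 0.0
```

Emit:
servo_tool:
  plan:
    - [[-1,-0.1,-0.95,0,0,0,-0.55],[-1,-0.1,-0.95,0,0,0,-0.5],[-1,-0.1,-0.95,0,0,0,-0.5],[-1,0,0,0,0,0,0],[-1,0,0,0,0,0,0]]

```text
t: 4.87
ee_pos: [468.5, -233.3, 332.1]
orientation: [-2.38, -2.047, 0.001]
ft_force: [-0.4, 0.9, -0.4]
width: 87.7
grasp_force: 0.0
```

Run:
```python
from h import *
o=readout.get_obs();print(o['t'],o['ee_pos'],o['orientation'],o['qpos'],o['qvel'].round(3),o['width'])
snap('wrist','w3.png',(200,40,440,350),1.9)
np.save('w3.npy',np.r_[o['ee_pos'],o['orientation']])
```

```text
4.8667 [ 468.46372237 -233.2624622   332.06336389] [-2.37969919e+00 -2.04689821e+00  1.40957632e-03] [-4.84797031e-01  2.39119406e-01  1.82470653e+00  1.68092887e-04
  1.08059085e+00 -3.34794484e-01] [ 0.05  -0.019  0.023  0.009  0.008  0.005] 87.70333291835531
```

View pics/w3.png

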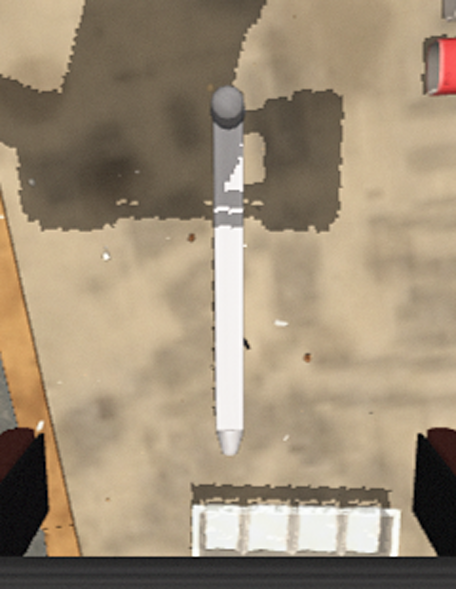

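The bolt lies along display column 228–230. Its nose ends at (230,455), the handle's top is centred at (227.5,101), the bar centre is (228.5,225) and (230,425), and the tray lies just beyond the nose at y>500.

Run:
```python
from h import *
w=np.load('w3.npy');c=cam('wrist',dict(ee_pos=w[:3],orientation=w[3:]))
f=lambda a,z:onz(c,np.array(a)/1.9+[200,40],z)
h=f([[227.5,101]],56)[0];n=f([[230,455]],8)[0];b=f([[228.5,225],[230,425]],16)
d=(n-h)[:2];L=np.hypot(*d);y=d/L;print(h,n,L,'exp191',b,np.degrees(np.arctan2(y[1],y[0])))
d=(b[1]-b[0]);print(np.degrees(np.arctan2(d[1],d[0])))
mid=(h[:2]+y*91+n[:2]-y*100)/2;print('mid',mid,'grip',mid+6*y)
x=R.from_rotvec(w[3:]).as_matrix();print(np.degrees(np.arctan2(x[1,0],x[0,0])))
tr=f([[192,510],[398,510]],20);print(tr)
```

```text
[ 481.91102719 -129.33170549   56.        ] [ 454.08778686 -321.39038954    8.        ] 194.0635741705735 exp191 [[ 473.39883418 -187.60540859   16.        ]
 [ 457.30313615 -300.15155547   16.        ]] -98.24300400690554
-98.1389213308577
mid [ 468.64458004 -220.90753746] grip [ 467.78434935 -226.84555087]
81.40086068891956
[[ 427.46309095 -347.71094797   20.        ]
 [ 547.75238021 -365.62223655   20.        ]]
```

Emit:
servo_tool:
  plan:
    - [[-1,-0.02,0.12,-1,0,0,0.08],[-1,0,0,-1,0,0,0],[-1,0,0,-1,0,0,0],[-1,0,0,-1,0,0,0],[-1,0,0,-1,0,0,0]]

```text
t: 5.33
ee_pos: [468.0, -224.9, 131.8]
orientation: [-2.368, -2.064, -0.0]
ft_force: [0.0, 0.2, 0.6]
width: 87.7
grasp_force: 0.0
```

Emit:
servo_tool:
  plan:
    - [[-1,0,0,-0.7,0,0,0],[-1,0,0,-0.3,0,0,0],[-1,0,0,-0.2,0,0,0],[-1,0,0,0,0,0,0],[-1,0,0,0,0,0,0]]

```text
t: 5.75
ee_pos: [468.7, -226.7, 86.6]
orientation: [2.37, 2.061, 0.001]
ft_force: [0.1, -0.3, -0.6]
width: 87.8
grasp_force: 0.0
```

Emit:
servo_tool:
  plan:
    - [[-1,-0.02,0,-0.07,0,0,0],[1,0,0,0,0,0,0],[1,0,0,0,0,0,0],[1,0,0,0,0,0,0],[1,0,0,0,0,0,0]]

```text
t: 6.17
ee_pos: [467.3, -227.2, 83.6]
orientation: [2.371, 2.06, 0.001]
ft_force: [-0.2, 0.1, 0.2]
width: 64.6
grasp_force: 0.0
```

Emit:
servo_tool:
  plan:
    - [[1,0,0,0,0,0,0],[1,0,0,0,0,0,0],[1,0,0,0,0,0,0],[1,0,0,0,0,0,0],[1,0,0,0,0,0,0]]

```text
t: 6.58
ee_pos: [467.1, -226.9, 83.0]
orientation: [-2.371, -2.061, 0.0]
ft_force: [-0.3, -0.4, 0.4]
width: 31.3
grasp_force: 0.0
```

Emit:
servo_tool:
  plan:
    - [[1,0,0,0,0,0,0],[1,0,0,0,0,0,0],[1,0,0,0,0,0,0],[1,0,0,0,0,0,0],[1,0,0,0,0,0,0]]

```text
t: 7.0
ee_pos: [467.2, -227.0, 83.0]
orientation: [2.371, 2.061, 0.0]
ft_force: [0.7, 0.1, -2.3]
width: 16.2
grasp_force: 30.0
```

Emit:
servo_tool:
  plan:
    - [[1,0,0,0.3,0,0,0],[1,0,0,0.6,0,0,0.5],[1,0.1,0,0.5,0,0,1],[1,0.1,0,0,0,0,1],[1,0.1,0,0,0,0,1]]

```text
t: 7.42
ee_pos: [479.5, -227.1, 140.9]
orientation: [2.024, 2.4, 0.001]
ft_force: [-0.8, -0.2, -5.1]
width: 15.5
grasp_force: 30.0
```

Emit:
servo_tool:
  plan:
    - [[1,0.1,0,0,0,0,1],[1,0.1,0,0,0,0,1],[1,0.1,0,0,0,0,1],[1,0,0,0,0,0,1],[1,0,0,0,0,0,1]]

```text
t: 7.83
ee_pos: [490.8, -226.7, 139.4]
orientation: [-1.456, -2.783, 0.0]
ft_force: [-0.9, 0.1, -4.8]
width: 15.9
grasp_force: 30.0
```

Emit:
servo_tool:
  plan:
    - [[1,0,0,0,0,0,1],[1,0,0,0,0,0,1],[1,0,0,0,0,0,1],[1,0,0,0,0,0,1],[1,0,0,0,0,0,1]]

```text
t: 8.25
ee_pos: [490.6, -226.7, 139.4]
orientation: [-0.82, -3.032, -0.0]
ft_force: [-0.1, 0.7, -4.6]
width: 15.9
grasp_force: 30.0
```

Emit:
servo_tool:
  plan:
    - [[1,0,0,0,0,0,1],[1,0,0,0,0,0,1],[1,0,0,0,0,0,1],[1,0,0,0,0,0,1],[1,0,0,0,0,0,0.5]]

```text
t: 8.67
ee_pos: [490.6, -226.7, 139.4]
orientation: [-0.212, -3.133, -0.0]
ft_force: [0.1, -0.3, -4.7]
width: 15.7
grasp_force: 30.0
```

Emit:
servo_tool:
  plan:
    - [[1,0,0,-0.5,0,0,0],[1,0,0,-0.5,0,0,0],[1,0,0,-0.2,0,0,0],[1,0,0,0,0,0,0],[1,0,0,0,0,0,0]]

```text
t: 9.08
ee_pos: [490.8, -226.8, 91.1]
orientation: [-0.22, -3.133, -0.001]
ft_force: [-0.5, -0.2, -4.7]
width: 15.5
grasp_force: 30.0
```

Emit:
servo_tool:
  plan:
    - [[1,0,0,-0.12,0,0,0],[1,0,0,-0.06,0,0,0],[1,0,0,-0.02,0,0,0],[1,0,0,0,0,0,0]]

```text
t: 9.42
ee_pos: [491.2, -227.0, 83.2]
orientation: [0.22, 3.134, -0.0]
ft_force: [0.1, -0.9, -3.0]
width: 16.0
grasp_force: 30.0
```

Emit:
servo_tool:
  plan:
    - [[0.1,0,0,0,0,0,0],[0.1,0,0,0,0,0,0],[0.1,0,0,0,0,0,0],[0.1,0,0,0.4,0,0,0],[0.1,0,0,0.5,0,0,-0.5]]

```text
t: 9.83
ee_pos: [490.3, -226.6, 118.5]
orientation: [-0.287, -3.126, -0.001]
ft_force: [-0.1, 0.5, -0.1]
width: 38.9
grasp_force: 0.0
```

Emit:
servo_tool:
  plan:
    - [[0.1,0,0,0,0,0,-1],[0.1,0,0,0,0,0,-1],[0.1,0,0,0,0,0,-1],[0.1,0,0,0,0,0,-1],[0.1,0,0,0,0,0,-1]]

```text
t: 10.25
ee_pos: [491.3, -227.0, 119.5]
orientation: [0.964, 2.989, -0.0]
ft_force: [-0.0, -0.4, 0.1]
width: 39.7
grasp_force: 0.0
```

Emit:
servo_tool:
  plan:
    - [[0.1,0,0,0,0,0,-1],[0.1,0,0,0,0,0,-1],[0.1,0,0,0,0,0,-1],[0.1,0,0,0,0,0,-1],[0.1,0,0,0,0,0,-1]]

```text
t: 10.67
ee_pos: [491.3, -227.0, 119.3]
orientation: [1.589, 2.71, 0.0]
ft_force: [0.1, -0.5, -1.1]
width: 39.4
grasp_force: 0.0
```

Emit:
servo_tool:
  plan:
    - [[0.1,0,0,0,0,0,-1],[0.1,0,0,0,0,0,-1],[0.1,0,0,0,0,0,-1],[0.1,0,0,0,0,0,-1],[0.1,0,0,0,0,0,-1]]

```text
t: 11.08
ee_pos: [491.3, -227.0, 119.3]
orientation: [2.137, 2.302, 0.0]
ft_force: [-0.7, -0.1, -0.2]
width: 39.8
grasp_force: 0.0
```

Emit:
servo_tool:
  plan:
    - [[0.1,0,0,0,0,0,-1],[0.1,0,0,0,0,0,-1],[0.1,0,0,0,0,0,-1],[0.1,0,0,0,0,0,-1],[0.1,0,0,0,0,0,-1]]

```text
t: 11.5
ee_pos: [491.3, -227.0, 119.3]
orientation: [2.585, 1.784, 0.0]
ft_force: [-0.5, 0.1, -1.1]
width: 39.3
grasp_force: 0.0
```

Emit:
servo_tool:
  plan:
    - [[0.1,0,0,0,0,0,-1],[0.1,0,0,0,0,0,-1],[0.1,0,0,0,0,0,-1],[0.1,0,0,0,0,0,-1],[0.1,0,0,0,0,0,-1]]

```text
t: 11.92
ee_pos: [491.3, -227.0, 119.3]
orientation: [2.91, 1.183, 0.001]
ft_force: [0.1, 0.8, 0.4]
width: 39.6
grasp_force: 0.0
```

Emit:
servo_tool:
  plan:
    - [[0.1,0,0,0,0,0,-1],[0.1,0,0,0,0,0,-1],[0.1,0,0,0,0,0,-1],[0.1,0,0,0,0,0,-1],[0.1,0,0,0,0,0,-1]]

```text
t: 12.33
ee_pos: [491.3, -227.0, 119.3]
orientation: [3.097, 0.525, 0.001]
ft_force: [0.5, 0.2, 0.5]
width: 39.2
grasp_force: 0.0
```

Emit:
servo_tool:
  plan:
    - [[0.1,0,0,0,0,0,-1],[0.1,0,0,0,0,0,-1],[0.1,0,0,0,0,0,-1],[0.1,0,0,0,0,0,-1],[0.1,0,0,0,0,0,-1]]

```text
t: 12.75
ee_pos: [491.3, -227.0, 119.4]
orientation: [3.137, -0.158, 0.001]
ft_force: [-0.0, -0.4, -0.7]
width: 39.7
grasp_force: 0.0
```

Emit:
servo_tool:
  plan:
    - [[0.1,0,0,0,0,0,-0.5],[0.1,0,0,0,0,0,0],[0.1,0,0,0,0,0,0]]

```text
t: 13.0
ee_pos: [491.2, -227.0, 119.2]
orientation: [3.134, -0.217, 0.001]
ft_force: [-0.4, -0.2, 0.7]
width: 39.5
grasp_force: 0.0
```

Run:
```python
from h import *
o=readout.get_obs();x=R.from_rotvec(o['orientation']).as_matrix();print(o['t'],o['ee_pos'],o['qpos'],np.degrees(np.arctan2(x[1,0],x[0,0])),o['width'])
```

```text
13.0 [ 491.21480391 -226.99694205  119.23017806] [-4.54863788e-01  5.83408634e-01  1.91060740e+00 -4.19062509e-05
  6.47172642e-01  1.25425011e+00] -7.923096366035117 39.526465972934496
```

Emit:
servo_tool:
  plan:
    - [[0.1,0,0,-0.5,0,0,0],[0.1,0,0,-0.3,0,0,0],[0.1,0,0,-0.1,0,0,0],[1,0,0,0,0,0,0],[1,0,0,0,0,0,0]]

```text
t: 13.42
ee_pos: [490.9, -226.9, 82.8]
orientation: [-3.134, 0.219, 0.001]
ft_force: [-0.4, -0.6, 0.4]
width: 29.5
grasp_force: 0.0
```

Emit:
servo_tool:
  plan:
    - [[1,0,0,0,0,0,0],[1,0,0,0,0,0,0],[1,0,0,0,0,0,0],[1,0,0,0,0,0,0]]

```text
t: 13.75
ee_pos: [491.4, -227.1, 83.5]
orientation: [3.134, -0.22, 0.001]
ft_force: [0.2, -0.1, 2.1]
width: 15.7
grasp_force: 30.0
```

Emit:
servo_tool:
  plan:
    - [[1,0,0,0.4,0,0,0],[1,0,0,0.9,0,0,0],[1,0,0,1,0,0,0.5],[1,0,0,1,0,0,1],[1,0,0.2,0.4,0,0,1]]

```text
t: 14.17
ee_pos: [492.7, -220.4, 235.7]
orientation: [3.136, 0.128, 0.009]
ft_force: [1.3, -0.7, -3.6]
width: 15.7
grasp_force: 30.0
```

Emit:
servo_tool:
  plan:
    - [[1,0,0.4,0,0,0,1],[1,0,0.4,0,0,0,1],[1,0,0.4,0,0,0,1],[1,0,0.4,0,0,0,1],[1,0,0.4,0,0,0,1]]

```text
t: 14.58
ee_pos: [490.4, -138.0, 230.8]
orientation: [-3.036, -0.806, 0.001]
ft_force: [-0.4, 0.3, -5.2]
width: 15.8
grasp_force: 30.0
```

Emit:
servo_tool:
  plan:
    - [[1,0,0.4,0,0,0,1],[1,0,0.4,0,0,0,1],[1,0,0.4,0,0,0,1],[1,0,0.4,0,0,0,1],[1,0,0.4,0,0,0,1]]

```text
t: 15.0
ee_pos: [490.4, -58.1, 230.6]
orientation: [-2.789, -1.444, 0.001]
ft_force: [0.7, 1.6, -4.1]
width: 15.3
grasp_force: 30.0
```

Emit:
servo_tool:
  plan:
    - [[1,0,0.4,0,0,0,1],[1,0,0.4,0,0,0,1],[1,0,0.4,0,0,0,1],[1,0,0.4,0,0,0,1],[1,0,0.4,0,0,0,1]]

```text
t: 15.42
ee_pos: [490.4, 21.9, 230.7]
orientation: [-2.411, -2.013, 0.001]
ft_force: [-0.5, -0.2, -4.7]
width: 15.9
grasp_force: 30.0
```

Emit:
servo_tool:
  plan:
    - [[1,0,0.4,0,0,0,1],[1,0,0.4,0,0,0,1],[1,0,0.4,0,0,0,1],[1,0,0.4,0,0,0,1],[1,0,0.2,0,0,0,0.5]]

```text
t: 15.83
ee_pos: [490.4, 94.4, 230.7]
orientation: [-1.97, -2.446, 0.001]
ft_force: [-0.1, 0.2, -4.6]
width: 15.5
grasp_force: 30.0
```

Emit:
servo_tool:
  plan:
    - [[1,0,0,0,0,0,0],[1,0,0,0,0,0,0]]

```text
t: 16.0
ee_pos: [490.5, 93.2, 230.7]
orientation: [-1.978, -2.44, 0.001]
ft_force: [0.1, -0.3, -3.8]
width: 15.8
grasp_force: 30.0
```

Run:
```python
from h import *
o=readout.get_obs();x=R.from_rotvec(o['orientation']).as_matrix();a=np.degrees(np.arctan2(x[1,0],x[0,0]));print(o['t'],o['ee_pos'],o['qpos'],a,o['width'],'units',(np.array([490.1,86.05])-o['ee_pos'][:2])/40,(102.19-a)/5)
np.save('w4.npy',np.r_[o['ee_pos'],o['orientation']])
snap('wrist','w4.png',(200,0,440,300),2)
```

```text
16.0 [490.53014563  93.17486616 230.66856228] [ 1.63927994e-01  3.45538813e-01  1.95780749e+00 -1.53382284e-04
  8.39309707e-01 -4.47277958e-02] 101.9609718995338 15.818643687368722 units [-0.01075364 -0.17812165] 0.045805620093238984
```

View pics/w4.png

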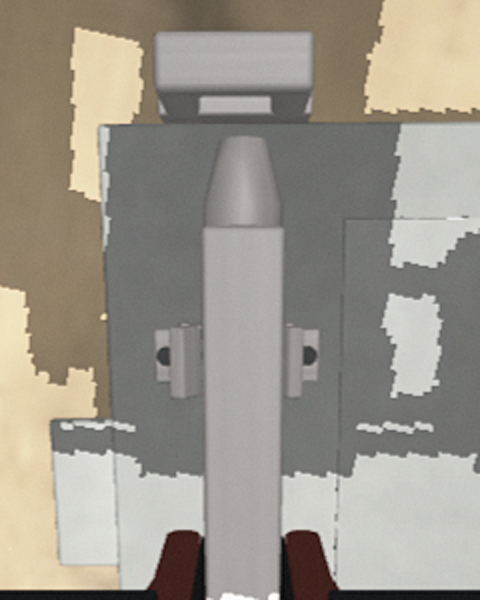

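The wrist view shows the bolt's nose at (243,137), centred over the front guide (155–320) and short of the keeper, whose mouth centre is at x≈235. The remaining sideways offset of about 2 mm agrees with the computed correction. I'll lower it into the guides.

Emit:
servo_tool:
  plan:
    - [[1,-0.01,-0.18,-0.3,0,0,0.05],[1,0,0,-0.4,0,0,0],[1,0,0,-0.3,0,0,0],[1,0,0,-0.2,0,0,0],[1,0,0,-0.1,0,0,0]]

```text
t: 16.47
ee_pos: [490.1, 85.1, 177.9]
orientation: [-1.973, -2.443, 0.002]
ft_force: [0.2, 0.1, -3.9]
width: 15.5
grasp_force: 30.0
```

Emit:
servo_tool:
  plan:
    - [[1,0,0,-0.1,0,0,0],[1,0,0,-0.1,0,0,0],[1,0,0,0,0,0,0]]

```text
t: 16.72
ee_pos: [490.7, 85.7, 170.7]
orientation: [-1.972, -2.445, 0.0]
ft_force: [-0.6, 0.6, -3.7]
width: 15.6
grasp_force: 30.0
```

Emit:
servo_tool:
  plan:
    - [[1,0,0,-0.08,0,0,0],[1,0,0,-0.06,0,0,0],[1,0,0,0,0,0,0]]

```text
t: 16.97
ee_pos: [490.6, 85.9, 165.2]
orientation: [-1.972, -2.445, 0.0]
ft_force: [-1.0, 0.2, -4.1]
width: 15.8
grasp_force: 30.0
```

Emit:
servo_tool:
  plan:
    - [[1,0,0,-0.04,0,0,0],[1,0,0,0,0,0,0]]

```text
t: 17.13
ee_pos: [490.7, 85.9, 163.7]
orientation: [-1.972, -2.446, 0.0]
ft_force: [0.4, -0.6, -4.4]
width: 15.6
grasp_force: 30.0
```

Emit:
servo_tool:
  plan:
    - [[1,0,0,-0.03,0,0,0],[1,0,0,0,0,0,0]]

```text
t: 17.3
ee_pos: [490.8, 85.9, 163.4]
orientation: [1.972, 2.445, 0.0]
ft_force: [-3.7, -0.7, 6.8]
width: 15.8
grasp_force: 30.0
```

Emit:
servo_tool:
  plan:
    - [[0.1,0,0,0,0,0,0],[0.1,0,0,0,0,0,0],[0.1,0,0,0,0,0,0],[0.1,0,0,0,0,0,0]]

```text
t: 17.63
ee_pos: [491.0, 85.9, 162.7]
orientation: [1.972, 2.445, 0.001]
ft_force: [-0.8, -0.6, -0.1]
width: 38.1
grasp_force: 0.0
```

Emit:
servo_tool:
  plan:
    - [[0.1,0,0,0.6,0,0,0],[-0.3,0,0,1,0,0,0],[-0.3,0,0,0.4,0,0,0],[-0.3,0.17,-0.8,0,0,0,0],[-0.3,0.17,-0.8,0,0,0,0]]

```text
t: 18.05
ee_pos: [505.2, 22.2, 244.3]
orientation: [1.966, 2.447, 0.004]
ft_force: [-0.3, -0.5, -0.1]
width: 56.9
grasp_force: 0.0
```

Emit:
servo_tool:
  plan:
    - [[-0.3,0.17,-0.78,0,0,0,0],[-0.3,0,0,0,0,0,0],[-0.3,0,0,0,0,0,0]]

```text
t: 18.3
ee_pos: [511.3, -10.5, 242.6]
orientation: [1.976, 2.442, 0.0]
ft_force: [-0.3, 0.2, 0.3]
width: 56.5
grasp_force: 0.0
```

Run:
```python
from h import *
o=readout.get_obs();x=R.from_rotvec(o['orientation']).as_matrix();a=np.degrees(np.arctan2(x[1,0],x[0,0]));print(o['t'],o['ee_pos'],a,o['width'])
snap('wrist','w5.png')
c=cam('wrist',o);g=np.array([497.1,53.6]);y=np.array([-.2111,.9775])
# expected pixels: handle top, tip at 23 short
print(proj(c,[[*(g-64*y),136],[*(g+127*y),88]]).round(1))
```

```text
18.3 [511.30436363 -10.484881   242.60282756] 102.0582748884052 56.46558772664322
[[ 321.1  264.4]
 [ 320.6 -111.7]]
```

Emit:
servo_tool:
  plan:
    - [[-0.3,0,0.03,-0.5,0,0,0],[-0.3,0,0,-0.5,0,0,0],[-0.3,0,0,-0.3,0,0,0],[-0.3,0,0,-0.1,0,0,0],[-0.3,0,0,0,0,0,0]]

```text
t: 18.77
ee_pos: [510.2, -7.0, 185.6]
orientation: [-1.969, -2.445, 0.002]
ft_force: [0.0, 0.4, -0.7]
width: 57.1
grasp_force: 0.0
```

Emit:
servo_tool:
  plan:
    - [[1,0,0,0,0,0,0],[1,0,0,0,0,0,0],[1,0,0,0,0,0,0],[1,0,0,0,0,0,0],[1,0,0,0,0,0,0]]

```text
t: 19.18
ee_pos: [511.3, -8.1, 187.1]
orientation: [1.972, 2.445, 0.001]
ft_force: [-0.2, -0.8, -0.2]
width: 27.3
grasp_force: 0.0
```

Emit:
servo_tool:
  plan:
    - [[1,0,0,0,0,0,0],[1,0,0,0,0,0,0],[1,0,0,0,0,0,0],[1,0,0,0,0,0,0]]

```text
t: 19.52
ee_pos: [511.2, -8.3, 186.7]
orientation: [1.972, 2.445, 0.0]
ft_force: [-1.3, -1.3, 1.6]
width: 15.3
grasp_force: 30.0
```

Emit:
servo_tool:
  plan:
    - [[1,-0.02,0.1,0,0,0,0],[1,-0.03,0.14,0,0,0,0],[1,-0.03,0.14,0,0,0,0],[1,-0.03,0.14,0,0,0,0],[1,0,0,0,0,0,0]]

```text
t: 19.93
ee_pos: [506.8, 13.7, 186.8]
orientation: [1.971, 2.446, 0.001]
ft_force: [0.4, 0.2, 3.3]
width: 15.8
grasp_force: 30.0
```

Emit:
servo_tool:
  plan:
    - [[1,-0.03,0.1,0,0,0,0],[1,-0.02,0.1,0,0,0,0],[1,-0.02,0.1,0,0,0,0],[1,0,0,0,0,0,0]]

```text
t: 20.27
ee_pos: [504.0, 25.2, 186.8]
orientation: [1.971, 2.445, 0.001]
ft_force: [0.5, -1.0, 3.9]
width: 15.1
grasp_force: 30.0
```

Emit:
servo_tool:
  plan:
    - [[1,-0.02,0.1,0,0,0,0],[1,-0.02,0.08,0,0,0,0],[1,-0.01,0.05,0,0,0,0],[1,0,0,0,0,0,0]]

```text
t: 20.6
ee_pos: [502.1, 34.0, 186.8]
orientation: [1.971, 2.445, 0.0]
ft_force: [1.3, -3.2, 4.4]
width: 15.1
grasp_force: 30.0
```

Emit:
servo_tool:
  plan:
    - [[1,-0.01,0.05,0,0,0,0],[1,0,0.03,0,0,0,0],[1,0,0,0,0,0,0]]

```text
t: 20.85
ee_pos: [501.7, 36.9, 186.8]
orientation: [1.971, 2.445, -0.0]
ft_force: [0.9, -4.7, 5.6]
width: 15.5
grasp_force: 30.0
```

Emit:
servo_tool:
  plan:
    - [[1,-0.01,0.04,0,0,0,0],[1,0,0.02,0,0,0,0],[1,0,0,0,0,0,0]]

```text
t: 21.1
ee_pos: [501.3, 39.2, 186.8]
orientation: [1.971, 2.445, -0.0]
ft_force: [0.9, -4.9, 5.1]
width: 15.4
grasp_force: 30.0
```

Emit:
servo_tool:
  plan:
    - [[1,-0.01,0.05,0,0,0,0],[1,0,0,0,0,0,0]]

```text
t: 21.27
ee_pos: [500.9, 41.3, 186.8]
orientation: [1.971, 2.445, 0.0]
ft_force: [1.2, -5.2, 5.2]
width: 15.0
grasp_force: 30.0
```

Emit:
servo_tool:
  plan:
    - [[1,-0.01,0.05,0,0,0,0],[1,-0.01,0.05,0,0,0,0],[1,0,0,0,0,0,0]]

```text
t: 21.52
ee_pos: [500.1, 45.3, 186.8]
orientation: [1.971, 2.445, 0.0]
ft_force: [1.2, -5.1, 4.6]
width: 15.4
grasp_force: 30.0
```

Emit:
servo_tool:
  plan:
    - [[0.1,0,0,0,0,0,0],[-0.3,0,0,0,0,0,0],[-0.3,0,0,0,0,0,0],[-0.3,0,0,0,0,0,0],[-0.3,0,0,1,0,0,0]]

```text
t: 21.93
ee_pos: [496.0, 45.4, 220.6]
orientation: [-1.966, -2.437, 0.014]
ft_force: [0.6, 0.0, 0.2]
width: 45.4
grasp_force: 0.0
```

Emit:
servo_tool:
  plan:
    - [[-0.6,0,0,1,0,0,0],[-1,0,0,1,0,0,0],[-1,0,0,1,0,0,0],[-1,0,0,0.9,0,0,0],[-1,0,0,0,0,0,0]]

```text
t: 22.35
ee_pos: [502.4, 45.8, 389.8]
orientation: [1.967, 2.439, 0.013]
ft_force: [1.2, 0.8, 0.7]
width: 78.3
grasp_force: 0.0
```

Emit:
servo_tool:
  plan:
    - [[-1,0,0,0,0,0,0],[-1,0,0,0,0,0,0]]

```text
t: 22.52
ee_pos: [499.2, 45.5, 381.7]
orientation: [-1.971, -2.445, 0.001]
ft_force: [0.3, -0.6, 0.5]
width: 87.5
grasp_force: 0.0
```

Run:
```python
from h import *
o=readout.get_obs();print(o['t'],o['ee_pos'],o['orientation'],o['width'])
snap('wrist','w6.png',(240,0,400,300),2)
np.save('w6.npy',np.r_[o['ee_pos'],o['orientation']])
c=cam('wrist',o);g=np.array([497.1,53.6]);y=np.array([-.2111,.9775])
P=proj(c,[[*(g-18*y),136],[*(g+173*y),88],[*(g+164*y),107]]);print(P.round(1),((P-[240,0])*2).round())
```

```text
22.5167 [499.22716625  45.53791956 381.72576492] [-1.97129532e+00 -2.44479083e+00  1.19065422e-03] 87.48121928597067
[[321.5 226.3]
 [322.    3.7]
 [322.    7.9]] [[163. 453.]
 [164.   7.]
 [164.  16.]]
```

View pics/w6.png

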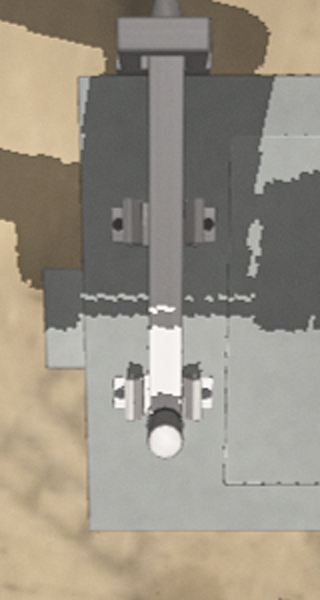

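The nose sticks out past the keeper at the top of the image. The handle's top is at (165,440) and the rear guide's flats are centred at (163,393). I'll compute the remaining handle-to-guide gap.

Run:
```python
from h import *
w=np.load('w6.npy');c=cam('wrist',dict(ee_pos=w[:3],orientation=w[3:]))
f=lambda a,z:onz(c,np.array(a)/2+[240,0],z)
h=f([[165,440]],136)[0];g=f([[163,392.5],[163.5,224]],80);print(h,g)
y=np.array([-.2111,.9775]);print('handle behind guide',(g[0]-h)[:2]@y,'guides',(g[1]-g[0])[:2]@y)
k=f([[164,55]],107)[0];print('keeper mouth from rear',(k-g[0])[:2]@y)
```

```text
[500.53776284  41.79005007 136.        ] [[496.91651181  54.0995591   80.        ]
 [479.76224317 133.85692903  80.        ]]
handle behind guide 12.796991176117805 guides 81.58409521373927
keeper mouth from rear 148.5042189559237
```

The handle and nose look slightly further along than nominal, so I'll measure the tip with the camera shifted 60 mm towards the keeper.

Emit:
servo_tool:
  plan:
    - [[-1,-0.16,0.75,0,0,0,0],[-1,-0.16,0.75,0,0,0,0],[-1,0,0,0,0,0,0],[-1,0,0,0,0,0,0],[-1,0,0,0,0,0,0]]

```text
t: 22.98
ee_pos: [486.7, 105.3, 381.1]
orientation: [-1.97, -2.445, 0.004]
ft_force: [0.4, -0.5, 0.3]
width: 87.5
grasp_force: 0.0
```

Run:
```python
from h import *
o=readout.get_obs();print(o['t'],o['ee_pos'])
snap('wrist','w7.png')
c=cam('wrist',o);g=np.array([497.1,53.6]);y=np.array([-.2111,.9775])
im=cv2.imread('pics/raw_w7.png').astype(int)
for n,s,z in(('tip home',173,88),('kp far',164,107),('kp near',150,107),('handle home',-18,136)):print(n,proj(c,[[*(g+s*y),z]]).round(1))
u,v=proj(c,[[*(g+173*y),88]])[0].round().astype(int)
for r in range(v-20,v+26): print(r,' '.join('%3d'%q for q in im[r,u-14:u+15:2].sum(1)//3), end=' | ' if r%2 else '\n')
u,v=proj(c,[[*(g-18*y),136]])[0].round().astype(int)
print();print(v,[int(q) for q in im[v-30:v+31,u].sum(1)//3])
```

```text
22.9833 [486.6670084  105.28473884 381.14107368]
tip home [[322.1  77.2]]
kp far [[322.   84.8]]
kp near [[322.  101.6]]
handle home [[321.4 290.9]]
57  72  71  74  73  74  77  80  87  92  88  89  95  94  91  92 | 58  74  73  71  75  77  73  83  85  88  90  91  93  92  88  91
59  73  74  72  78  75  77  82  86  90  88  92  93  90  90  94 | 60  74  72  73  76  74  79  80  86  89  91  91  93  93  96  92
61  70  73  71  75  76  79  83  87  88  90  94  91  93  95  94 | 62  74  74  75  77  74  78  84  89  89  91  93  93  94  94  93
63  71  74  71  74  75  80  81  86  90  90  92  92  94  94  93 | 64  72  70  74  73  74  79  82  86  90  92  92  92  94  90  94
65  71  73  76  75  75  75  78  84  89  89  89  93  95  95  96 | 66  71  77  76  74  75  75  77  83  90  89  92  93  95  93  94
67  71  70  75  75  74  75  78  81  87  90  91  93  96  94  96 | 68  71  73  76  74  70  74  76  77  84  85  93  92  91  91  94
69  76  75  74  74  72  72  73  84  89  89  89  91  91  90  93 | 70  75  73  71  70  73  80  94 106 111 103  90  89  91  92  93
71  73  73  72  73  74  81 111 126 126 123  91  89  90 
[... 1591 characters left out ...]
3 142 145 144 143
97 141 139 141 142 138 140 140 141 143 140 139 144 141 138 140 | 98 135 138 137 136 138 136 139 136 140 136 136 140 137 139 137
99 129 129 129 129 129 131 131 130 130 129 131 130 132 131 132 | 100 103 101 103 103 103 101 103 104 104 101 104 104 104 104 103
101  79  78  90  85  90  91  89  91  93  92  92  91  77  79  77 | 102  70  72 135 115 133 131 133 135 136 138 135 134  72  73  70

291 [131, 124, 92, 50, 72, 86, 82, 84, 85, 86, 86, 84, 86, 83, 83, 84, 83, 143, 237, 240, 241, 242, 244, 241, 241, 238, 237, 234, 230, 230, 230, 220, 179, 169, 170, 172, 173, 172, 172, 171, 171, 170, 171, 171, 172, 172, 171, 175, 171, 171, 171, 171, 169, 171, 171, 170, 166, 175, 169, 165, 165]
```

The tip is about 6 mm past nominal home, and the handle has slipped about 5 mm into the rear channel. I'll regrip the handle and draw it back 4–5 mm so it sits as described.

Emit:
servo_tool:
  plan:
    - [[-0.6,0.17,-0.8,0,0,0,0],[-0.3,0.15,-0.78,0,0,0,0],[-0.3,0,0,-1,0,0,0],[-0.3,0,0,-1,0,0,0],[-0.3,0,0,-1,0,0,0]]

```text
t: 23.45
ee_pos: [500.2, 40.5, 261.6]
orientation: [1.974, 2.441, 0.002]
ft_force: [0.9, 0.7, -0.3]
width: 59.0
grasp_force: 0.0
```

Emit:
servo_tool:
  plan:
    - [[-0.3,0,0,-1,0,0,0],[-0.3,0,0,-0.5,0,0,0],[-0.3,0,0,-0.25,0,0,0],[-0.3,0,0,0,0,0,0],[-0.3,0,0,0,0,0,0]]

```text
t: 23.87
ee_pos: [500.4, 41.8, 192.9]
orientation: [-1.973, -2.445, 0.0]
ft_force: [-0.0, -0.8, 0.8]
width: 57.0
grasp_force: 0.0
```

Emit:
servo_tool:
  plan:
    - [[-0.3,0,0,-0.14,0,0,0],[1,0,0,0,0,0,0],[1,0,0,0,0,0,0],[1,0,0,0,0,0,0],[1,0,0,0,0,0,0]]

```text
t: 24.28
ee_pos: [500.2, 42.4, 187.7]
orientation: [1.971, 2.445, 0.001]
ft_force: [0.1, 0.2, -0.5]
width: 33.6
grasp_force: 0.0
```

Emit:
servo_tool:
  plan:
    - [[1,0,0,0,0,0,0],[1,0,0,0,0,0,0],[1,0,0,0,0,0,0],[1,0,0,0,0,0,0],[1,0,0,0,0,0,0]]

```text
t: 24.7
ee_pos: [500.1, 42.3, 187.1]
orientation: [1.972, 2.445, 0.0]
ft_force: [0.3, -0.2, 2.4]
width: 15.4
grasp_force: 30.0
```

Emit:
servo_tool:
  plan:
    - [[1,0.01,-0.04,0,0,0,0],[1,0.01,-0.05,0,0,0,0],[1,0,-0.03,0,0,0,0],[1,0,0,0,0,0,0],[1,0,0,0,0,0,0]]

```text
t: 25.12
ee_pos: [500.8, 37.5, 187.1]
orientation: [1.972, 2.445, 0.001]
ft_force: [0.5, 4.6, 3.5]
width: 15.1
grasp_force: 30.0
```

Emit:
servo_tool:
  plan:
    - [[0.1,0,0,0,0,0,0],[-0.3,0,0,0,0,0,0],[-0.3,0,0,0,0,0,0],[-0.3,0,0,0.6,0,0,0],[-0.3,0,0,1,0,0,0]]

```text
t: 25.53
ee_pos: [498.3, 37.1, 248.2]
orientation: [-1.968, -2.441, 0.01]
ft_force: [0.7, 0.9, 0.3]
width: 45.1
grasp_force: 0.0
```

Emit:
servo_tool:
  plan:
    - [[-1,-0.1,0.5,1,0,0,0],[-1,-0.1,0.6,1,0,0,0],[-1,-0.12,0.6,1,0,0,0],[-1,0,0,0.2,0,0,0],[-1,0,0,0,0,0,0]]

```text
t: 25.95
ee_pos: [490.1, 99.4, 370.1]
orientation: [1.967, 2.444, 0.007]
ft_force: [0.8, 0.4, -0.3]
width: 78.3
grasp_force: 0.0
```

Emit:
servo_tool:
  plan:
    - [[-1,0,0,0,0,0,0],[-1,0,0,0,0,0,0]]

```text
t: 26.12
ee_pos: [488.4, 98.0, 365.4]
orientation: [-1.971, -2.444, 0.004]
ft_force: [0.2, 0.4, 0.3]
width: 87.4
grasp_force: 0.0
```

Run:
```python
from h import *
o=readout.get_obs();print(o['t'],o['ee_pos'])
snap('wrist','w8.png')
c=cam('wrist',o);g=np.array([497.1,53.6]);y=np.array([-.2111,.9775])
im=cv2.imread('pics/raw_w8.png').astype(int)
for n,s,z in(('tip home',173,92),('kp far',164,107),('kp near',150,107),('handle home',-18,136)):print(n,proj(c,[[*(g+s*y),z]]).round(1))
u,v=proj(c,[[*(g+173*y),92]])[0].round().astype(int)
print(v-15,(im[v-15:v+25,u-3:u+4].sum(2)//3).mean(1).round().astype(int).tolist())
u,v=proj(c,[[*(g-18*y),136]])[0].round().astype(int)
print(v-30,[int(q) for q in im[v-30:v+31,u].sum(1)//3])
```

```text
26.1167 [488.38208387  97.96668602 365.37479344]
tip home [[321.9  64.4]]
kp far [[321.8  72.6]]
kp near [[321.8  90.5]]
handle home [[321.4 289.9]]
49 [86, 86, 86, 86, 85, 86, 84, 82, 82, 80, 80, 82, 80, 80, 92, 119, 119, 121, 123, 125, 126, 128, 129, 127, 118, 143, 153, 151, 148, 147, 149, 151, 148, 146, 145, 144, 144, 140, 136, 124]
260 [126, 128, 127, 127, 126, 100, 35, 64, 86, 85, 86, 85, 83, 89, 84, 87, 85, 85, 87, 85, 85, 130, 218, 241, 241, 242, 243, 243, 242, 240, 237, 237, 234, 230, 228, 230, 223, 189, 171, 170, 172, 166, 167, 170, 174, 172, 172, 172, 171, 169, 171, 169, 172, 171, 170, 170, 172, 169, 164, 172, 166]
```

The tip is now within about 1 mm of nominal home, with the nose about 10 mm out, and the gripper is clear of everything.

```bash
python3 -c "
from workcell import close_job
print(close_job())"
```

```text
the job is handed in; nothing more can be done
None
```

The job is handed in at about 26 s: the lid is shut and the bolt is home by my last measurement (about 1 mm past nominal, nose about 10 mm out of the keeper); I first overshot by about 5 mm, then regripped the handle and drew it back.

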